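Run the disc carrier under the spot-welding head and hold the electrode down

TASK

Slide the work carrier along its channel, without lifting it out, until its nose is fully home against the stop under the welding head's arm. Then press the black palm knob straight down by 20 mm (never to the bottom of its stroke, which would fire the weld) so that the sprung electrode squeezes the boss on the disc, and finish still holding the knob there. Leave the other things on the table alone.

Things in the scene. Friction and masses are not known exactly. Their poses are not given: they have to be found in the camera images.
- welder: bench spot-welding head, fixed to the table, at a new place and yaw each time. Origin on the table under the middle of its channel; z up; y runs along the channel to the stop. Bed 160 x 430 mm, bed top 12 mm above the table. Two guides, 118 mm apart inside, tops 26 mm above the table, y = -190 to +140 mm. Electrode and knob stand at x = 0, y = +100 mm. Blue hoses behind the column, to y = +285 mm
- stop (a point): the end stop: centre foot of the C-frame column's upright front face (column 130 mm wide), at y = +140 mm of the welding head, 16 mm above the table. The carrier's nose touches it when home. Axes as the welding head's
- overhang (a point): lower front edge, mid width, of the orange arm that overhangs the channel from y = +65 mm of the welding head to the column. Arm 64 mm wide, underside 95 mm, top 135 mm above the table; a brass collar around the electrode hangs down to 81 mm. Axes as the welding head's
- carrier: loose work carrier in the channel, 0.4 to 0.8 kg: aluminium plate 112 (x) x 170 (y) x 8 mm, origin at its underside centre, axes as the welding head's, 3 mm play each side. On it a perforated disc (100 mm across, 4 mm thick, centre y = +25 mm), a boss and a grip post. Starts 80 to 130 mm short of the stop; home, its origin is at y = +55 mm of the head. Slides with a few N and stays where left
- grip_post (a point): centre of the top of the carrier's upright grip post: 16 mm (carrier x) by 24 mm (carrier y), 60 mm tall, top 80 mm above the table, at carrier x = 0, y = -65 mm. Axes as the carrier's
- boss (a point): centre of the top of the steel weld boss on the disc: 24 mm across, 6 mm high, top 30 mm above the table, at carrier x = 0, y = +45 mm; directly under the electrode when the carrier is home
- knob_top (a point): centre of the top face of the black palm knob on the plunger: round, 48 mm across, 16 mm thick, on a 16 mm stem above the orange arm; at rest its top is 195 mm above the table; pressed 20 mm it is at 175 mm. Press it straight down from above
- plunger: the sprung plunger with the palm knob on it; origin on its axis 15 mm below the knob's top face, z up. Moves straight down by up to 34 mm (bottom) and springs back at once when let go: about 3 N to start moving, 0.2 N more per mm; the electrode meets the boss after 10 mm and adds about 2.5 N and then 0.4 N per mm, so 20 mm takes about 14 N
- electrode: the copper electrode under the arm, 15 mm thick tapering to a 10 mm tip; origin at the centre of its tip, 40 mm above the table at rest, 10 mm above the boss; z up. It goes down with the plunger and is sprung within it, giving way upward by up to 22 mm
- disc_stack: bystander: loose stack of perforated steel discs, 100 mm across, 30 mm high; origin at its underside centre
- template: bystander: loose round grey plastic template 100 mm across, 8 mm thick with three small square pegs up to 37 mm high; origin at its underside centre
- wrench: bystander: steel wrench about 150 mm long lying on the table along its x axis
- flat_brush: bystander: flat cleaning brush with a wooden handle, about 170 mm long lying on the table along its x axis
- spray_can: bystander: plain aluminium can 52 mm across, 130 mm high; origin at its underside centre
- tab_tray: bystander: open steel tray of small tabs, 70 x 90 x 35 mm; origin at its underside centre
- spare_tip: bystander: spare copper electrode tip standing upright, 22 mm across, 35 mm high; origin at its underside centre
Things that resemble listed ones, but are neither listed nor needed, are in the scene too. Leave any green or purple look-alike of the carrier alone.

How it is judged:
On the way, in this order (a step that is already met when the one before it is completed fails the run):
1. the carrier is home against the stop (within 4 mm), in its channel, with the plunger still up (under 5 mm) (y of carrier in the frame of welder between 0.051 and 0.06 m and x of carrier in the frame of welder between -0.006 and 0.006 m and z of carrier in the frame of welder below 0.016 m and angle between the y axis of carrier and the y axis of welder, either way round below 0.08 rad and z of knob_top in the frame of welder above 0.19 m), for 0.2 s.
2. the plunger is pressed 16 to 24 mm and the electrode squeezes the carrier's boss (z of knob_top in the frame of welder between 0.171 and 0.179 m and contact force between electrode and carrier above 3 N), for 0.3 s.
At the end, for the whole second after the job is handed in: The robot is still pressing the palm knob (over 5 N), the plunger is 16 to 24 mm down (20 mm +- 4), the electrode presses on the carrier with over 3 N, and the carrier is at rest in its channel, its nose within 4 mm of the stop (all of step 2 and y of carrier in the frame of welder between 0.051 and 0.06 m and x of carrier in the frame of welder between -0.006 and 0.006 m and z of carrier in the frame of welder below 0.016 m and angle between the y axis of carrier and the y axis of welder, either way round below 0.08 rad and contact force between any of the fingers, the arm and plunger above 5 N and linear speed of carrier below 0.02 m/s); the arm keeps its last pose, push and grip.
It fails at once if the plunger is driven to the bottom (past 30 mm) (z of knob_top in the frame of welder below 0.165 m).
It fails at once if the carrier is lifted out of the channel (raised more than 12 mm) (z of carrier in the frame of welder above 0.024 m).
It fails at once if a bystander is disturbed (moved more than 30 mm) (distance of any of disc_stack, template, wrench, flat_brush, spray_can, tab_tray, spare_tip from where it was at the start of the episode above 0.03 m).
It also fails if it takes over 56 s, if anything falls off the work surface, if the arm or the gripper's body presses on something with over 40 N, if the wrist force passes 120 N, or if a joint passes its speed limit or range.

ROBOT

A 7-joint arm with a two-finger parallel gripper is mounted at the origin on the work surface. World frame = base frame: x ahead of the robot, y to its left, z up, the work surface at z = 0. Lengths are in m, angles in rad, forces in N, time in s.
With the tool pointing down it reaches from about 0.4 to 0.85 m from the base axis. Payload 4.5 kg.
Tool frame: the origin (TCP) lies at the very end of the fingers, on their centre line; the grasp point (between the pads) lies 19 mm behind it (tcp_to_grasp is the z of the grasp point in the tool frame, in m); z points along the fingers, y is the line along which they close (so a half turn about z gives the same grasp; the last joint's range is limited). The gripper opens to 88 mm and grips with 3 to 60 N. Pads are 18 mm wide; open, the fingers measure 123 mm over their backs; the gripper's body (75 mm by 187 mm) begins 45 mm behind the grasp point.
Start: joints at [1.222, 0.689, -0.195, 1.565, 0.157, 0.902, -0.215], TCP at [0.233, -0.58, 0.239] pointing down, gripper open.
Joint ranges: [-3.01, 3.01], [-0.46, 2.08], [-1.47, 1.51], [0.13, 2.56], [-1, 4.14], [0.04, 2.09], [-2.66, 2.66]. Speed limits (rad/s): [2.57, 2.57, 3.14, 3.14, 3.14, 3.14, 3.14].

INTERFACE

Orientations are given as a unit quaternion [x, y, z, w].
In Python, from plant import * gives the robot as it stands. The module is installed in compiled form; this text tells all that it offers.
- The arm moves only by the shell command python3 -m jog 'ROWS' [OPENING] [FORCE]. ROWS is JSON, a list that holds one entry, the list of rows, each a list of 6 numbers: the shift along the tool's x, y, z in m, then the turn, a rotation vector about the tool's x, y, z in rad. In form: [[[dx, dy, dz, ax, ay, az], ...]]. A call has 1 to 12 rows; each row shifts and turns the commanded pose from where the row before left it, along the tool's axes as they then stand; what a row does not reach is not made up. A row lasts 1/8 s, in which the tool goes at most 62.5 mm and 10.7 degrees, less where a joint would pass 70% of its speed; a pose out of reach is approached as far as the arm can. A call with a gripper value outside its range is refused whole. OPENING is the finger opening in m, from 0 to 0.0881, set as the call begins (- or left out, the last holds). The fingers move at their own pace and stop on an object; FORCE is the grip in N (left out, the last holds). Time passes only in rows, so rows that do not move let the fingers close. It gives the time, the measured TCP pose, the force, the opening and the grip force at its end, in the units of the state.
- get_state(): the state, without advancing time (a new reading comes with each control period).
- snapshot(name): name is "scene" or "top"; returns a dict with "frame" (480x640x3 uint8, red, green, blue), "mtx" (3x3 intrinsics, pixels), "xyz" and "orientation" of the camera in the world. Camera axes: x right, y down, z forward; pixel columns grow to the right and rows downward; lengths in m; the calibration is good to about 2 mm. A picture is of the moment at which its call begins. There is no depth.
- finish_job(): hands the job in; it is judged then, once.
The state is a dict: "clock": time; "q": joint angles; "qd": joint speeds; "joint_torque": joint torques, N m; "tool_pos": TCP position; "eef_rot": TCP orientation; "contact_force": force on the tool from outside, world axes, zero at the start; "moment": the same for the moment, N m; "opening": opening from 0.0 (shut) to 1.0 (fully open); "finger_force": force on a finger pad.
Only numpy, scipy, OpenCV 4.12 (cv2) and the standard library are available. Lean on these libraries where they do the work, as an engineer would, in place of code of your own. Each camera call takes 0.05 s, during which the arm holds its last target. There are 200 camera calls.

## Working session

There is one attempt and no reset: what is moved stays moved. The work goes in short steps, Python scripts to look and compute and a shell command to move; the robot and the scene stay as the last step left them, time stands still between calls to the robot, and variables do not carry over. Pictures are saved under pics/ and viewed, at most 10 in all, crops included, and the job is handed in when it is done.

```bash
mkdir -p pics
python3 - <<'E'
from plant import *
import cv2,pickle
s=get_state();print(s)
for n in("scene","top"):
    d=snapshot(n);cv2.imwrite(f"pics/{n}0.png",d["frame"][:,:,::-1]);pickle.dump(d,open(n+".pkl","wb"));print(n,d["mtx"],d["xyz"],d["orientation"])
E
```

```text
{'clock': 0.0, 'q': array([ 1.22178779,  0.68997266, -0.19447497,  1.56634799,  0.15735079,
        0.9025058 , -0.21509394]), 'qd': array([ 5.34963432e-04, -3.27287858e-03, -7.00671489e-05, -8.96521269e-05,
        5.36638483e-04, -2.24130745e-04,  9.31012502e-04]), 'joint_torque': array([-1.74560391e-04, -5.27550709e+01, -1.26711946e+00, -1.53421658e+01,
       -5.27028262e-02,  6.62860766e-03,  1.70179605e-04]), 'tool_pos': array([ 0.23313874, -0.57920509,  0.23791508]), 'eef_rot': array([ 9.81728858e-01,  1.90282953e-01, -2.72174907e-04, -8.78912251e-04]), 'contact_force': array([0.08344427, 0.72215991, 0.02604201]), 'moment': array([-0.00076951, -0.03242422,  0.0408155 ]), 'finger_force': 0.0, 'opening': 0.9998430432794796}
scene [[553.56936746   0.         314.61116399]
 [  0.         553.56936746 227.48213769]
 [  0.           0.           1.        ]] [ 1.18837057 -0.74093319  1.01026968] [ 0.84712146  0.3305811  -0.14897397 -0.38846896]
top [[516.19249184   0.         315.38425398]
 [  0.         516.19249184 246.9563096 ]
 [  0.           0.           1.        ]] [0.40863955 0.01651246 1.35859942] [ 0.7067575  -0.70671662  0.02569868 -0.01962238]
```

View pics/scene0.png

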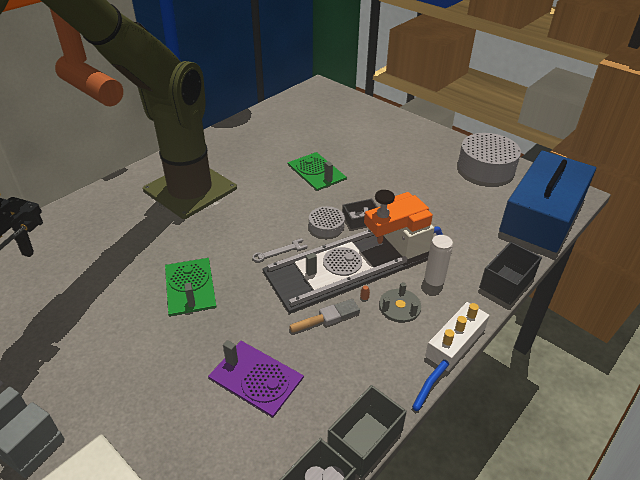

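View pics/top0.png

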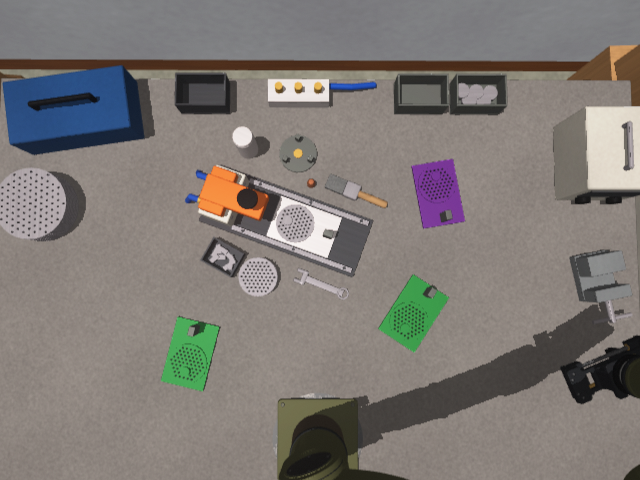

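The scene shows the welder in the middle: orange arm at (400,215), knob at (384,197), grip post at (311,263). In the top view the knob is at (248,200), the post at (330,234) and the white carrier at (303,225); the channel runs up and to the left.

```bash
cat > h.py <<'E'
import numpy as np,cv2,pickle
from scipy.spatial.transform import Rotation as R
def ray(d,u,v):
    K=d["mtx"];r=R.from_quat(d["orientation"]).apply(np.linalg.inv(K)@[u,v,1]);return np.array(d["xyz"]),r/np.linalg.norm(r)
def onz(d,u,v,z):
    o,r=ray(d,u,v);return o+r*(z-o[2])/r[2]
def proj(d,p):
    c=R.from_quat(d["orientation"]).inv().apply(np.array(p)-d["xyz"]);q=d["mtx"]@c;return q[:2]/q[2]
def two(d1,p1,d2,p2):
    o1,r1=ray(d1,*p1);o2,r2=ray(d2,*p2);A=np.c_[r1,-r2];t=np.linalg.lstsq(A,o2-o1,rcond=None)[0]
    a,b=o1+r1*t[0],o2+r2*t[1];return (a+b)/2,np.linalg.norm(a-b)
E
python3 - <<'E'
from h import *
t=pickle.load(open("top.pkl","rb"));s=pickle.load(open("scene.pkl","rb"))
def crop(d,x,y,w,h,k): return cv2.resize(d["frame"][y:y+h,x:x+w,::-1],None,fx=k,fy=k,interpolation=cv2.INTER_CUBIC)
cv2.imwrite("pics/tc.png",crop(t,190,155,200,130,4));cv2.imwrite("pics/sc.png",crop(s,255,180,200,130,4))
E
```

```text
(no output)
```

View pics/tc.png

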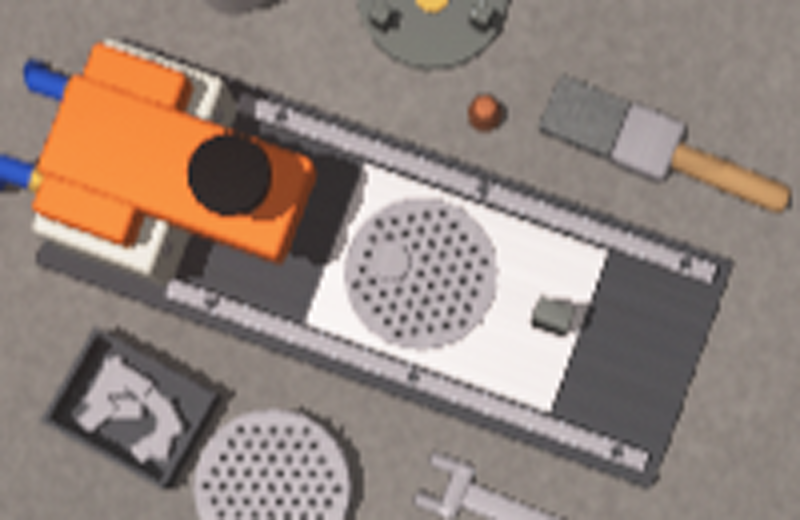

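View pics/sc.png

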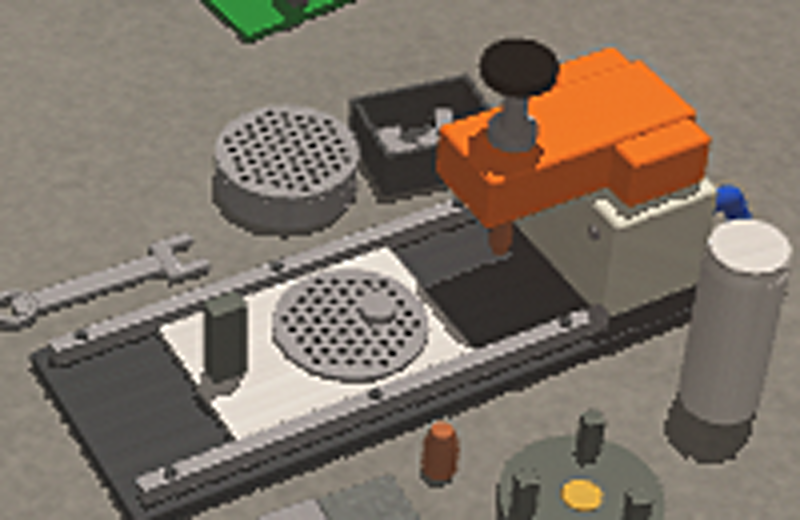

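Top crop: knob at (230,175), the guides' near ends at (718,270) and (645,460), the carrier's rear corners at (608,250) and (552,410), post top near (550,313). In the scene crop the knob is at (519,67) and the post top at (225,307).

```bash
cat >> h.py <<'E'
def T(u,v): return (190+(u+.5)/4-.5,155+(v+.5)/4-.5)
def S(u,v): return (255+(u+.5)/4-.5,180+(v+.5)/4-.5)
E
python3 - <<'E'
from h import *
np.set_printoptions(precision=4,suppress=True)
t=pickle.load(open("top.pkl","rb"));s=pickle.load(open("scene.pkl","rb"))
hsv=cv2.cvtColor(t["frame"],cv2.COLOR_RGB2HSV)
# knob: dark blob
m=((hsv[:,:,2]<45)*255).astype(np.uint8);m[:,:230]=0;m[:,262:]=0;m[:185]=0;m[215:]=0
n,l,st,c=cv2.connectedComponentsWithStats(m);i=1+np.argmax(st[1:,4]);print("knob blob",st[i],c[i])
k=onz(t,*c[i],.195);print("knob top view",k,"scene ray",onz(s,*S(519,67),.195),two(t,c[i],s,S(519,67)))
for p in((718,270),(645,460),(258,103),(170,290)): print("guide end top",onz(t,*T(*p),.026))
for p in((50,347),(142,488),(460,203),(590,318)): print("guide end scene",onz(s,*S(*p),.026))
for p in((608,250),(552,410),(362,168),(308,322)): print("plate top",onz(t,*T(*p),.020))
for p in((162,328),(233,438)): print("plate rear scene",onz(s,*S(*p),.020))
print("boss",onz(t,*T(392,262),.03),onz(s,*S(379,302),.03))
print("post top",onz(t,*T(558,312),.08),onz(s,*S(225,305),.08),two(t,T(558,312),s,S(225,305)))
E
```

```text
knob blob [253 205   2   2   2] [253.5 205.5]
knob top view [0.5775 0.1469 0.195 ] scene ray [0.5992 0.1559 0.195 ] (array([0.587 , 0.155 , 0.1873]), np.float64(0.021896334821525646))
guide end top [ 0.5589 -0.1346  0.026 ]
guide end top [ 0.4356 -0.0866  0.026 ]
guide end top [0.668  0.1647 0.026 ]
guide end top [0.5456 0.2207 0.026 ]
guide end scene [ 0.4352 -0.0897  0.026 ]
guide end scene [ 0.5599 -0.1343  0.026 ]
guide end scene [0.539  0.1939 0.026 ]
guide end scene [0.6692 0.1624 0.026 ]
plate top [ 0.5726 -0.0635  0.02  ]
plate top [ 0.4681 -0.0268  0.02  ]
plate top [0.6263 0.0971 0.02  ]
plate top [0.5254 0.1318 0.02  ]
plate rear scene [ 0.4707 -0.0253  0.02  ]
plate rear scene [ 0.5684 -0.0645  0.02  ]
boss [0.5635 0.0769 0.03  ] [0.5634 0.0789 0.03  ]
post top [ 0.5264 -0.0287  0.08  ] [ 0.5283 -0.0284  0.08  ] (array([ 0.5271, -0.0282,  0.0789]), np.float64(0.001520476945671762))
```

```bash
python3 -m jog '[[[0,0,0,0,0,-0.168],[0,0,0,0,0,-0.168],[0,0,0,0,0,-0.168],[0,0,0,0,0,-0.168],[0,0,0,0,0,-0.168],[0,0,0,0,0,0]]]' 0.06 10
python3 - <<'E'
from h import *
t=pickle.load(open("top.pkl","rb"))
print("knob top",onz(t,*T(230,175),.195))
E
```

```text
clock: 0.85
tool_pos: [0.2331, -0.5796, 0.2382]
eef_rot: [0.819, 0.573, 0.0, -0.0]
contact_force: [0.2, 0.4, -0.2]
opening: 0.683
finger_force: 0.0
knob top [0.59379365 0.16143353 0.195     ]
```

```bash
python3 -m jog '[[[0.05,0.007,0,0,0,0],[0.05,0.007,0,0,0,0],[0.05,0.007,0,0,0,0],[0.05,0.007,0,0,0,0],[0.05,0.007,0,0,0,0],[0.05,0.007,0,0,0,0],[0.05,0.007,0,0,0,0],[0.05,0.007,0,0,0,0],[0.05,0.007,0,0,0,0],[0.05,0.007,0,0,0,0],[0.05,0.007,0,0,0,0],[0,0,0,0,0,0]]]'
```

```text
clock: 2.35
tool_pos: [0.4955, -0.084, 0.239]
eef_rot: [0.817, 0.576, 0.002, -0.0]
contact_force: [-0.1, -0.5, -0.8]
opening: 0.685
finger_force: 0.0
```

```bash
python3 -m jog '[[[0.032,0.005,0,0,0,0],[0.031,0.005,0,0,0,0],[0,0,0,0,0,0],[0,0,0.04,0,0,0],[0,0,0.04,0,0,0],[0,0,0.03,0,0,0],[0,0,0,0,0,0]]]'
python3 - <<'E'
from plant import *
from h import *
o=[]
for n,(x,y) in(("top",(230,160)),("scene",(255,180))):
    d=snapshot(n);pickle.dump(d,open(n+"1.pkl","wb"));o.append(cv2.resize(d["frame"][y:y+150,x:x+130,::-1],None,fx=3,fy=3,interpolation=cv2.INTER_CUBIC))
cv2.imwrite("pics/a1.png",np.hstack(o))
E
```

```text
clock: 3.22
tool_pos: [0.5219, -0.0353, 0.1271]
eef_rot: [0.82, 0.573, -0.003, -0.001]
contact_force: [-0.0, -0.1, 0.3]
opening: 0.681
finger_force: 0.0
```

View pics/a1.png

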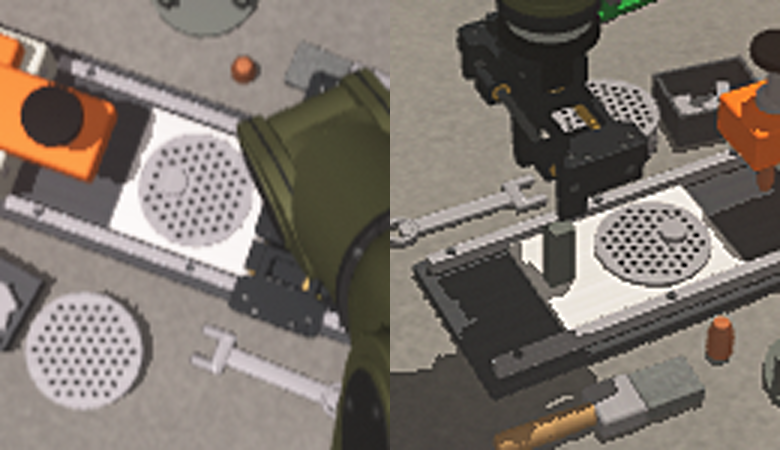

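The gripper stands over the post (scene half, post top near (560,225)), with its fingers on either side. I correct by the remaining 8 mm along the channel, go down and grasp.

```bash
python3 -m jog '[[[0.008,0.0025,0,0,0,0],[0,0,0,0,0,0],[0,0,0.03,0,0,0],[0,0,0.03,0,0,0],[0,0,0.02,0,0,0],[0,0,0,0,0,0]]]'
```

```text
clock: 4.08
tool_pos: [0.5288, -0.0264, 0.0481]
eef_rot: [0.819, 0.574, -0.001, -0.0]
contact_force: [-0.5, -0.2, -0.1]
opening: 0.681
finger_force: 0.0
```

```bash
python3 -m jog '[[[0,0,0,0,0,0],[0,0,0,0,0,0],[0,0,0,0,0,0],[0,0,0,0,0,0],[0,0,0,0,0,0],[0,0,0,0,0,0]]]' 0.0 12
```

```text
clock: 4.82
tool_pos: [0.5275, -0.0262, 0.0488]
eef_rot: [0.819, 0.574, -0.001, -0.001]
contact_force: [-4.6, 1.1, 6.2]
opening: 0.178
finger_force: 12.0
```

```bash
python3 -m jog '[[[0.008,0,0,0,0,0],[0.01,0,0,0,0,0],[0.01,0,0,0,0,0],[0.01,0,0,0,0,0],[0.01,0,0,0,0,0],[0.01,0,0,0,0,0],[0.008,0,0,0,0,0],[0.005,0,0,0,0,0],[0,0,0,0,0,0],[0,0,0,0,0,0]]]'
```

```text
clock: 6.08
tool_pos: [0.5506, 0.0358, 0.0488]
eef_rot: [0.82, 0.573, -0.005, 0.001]
contact_force: [-5.4, -5.8, 9.2]
opening: 0.18
finger_force: 12.0
```

```bash
python3 -m jog '[[[0.004,0,0,0,0,0],[0.004,0,0,0,0,0],[0.004,0,0,0,0,0],[0,0,0,0,0,0]]]'; python3 -m jog '[[[0.003,0,0,0,0,0],[0.003,0,0,0,0,0],[0,0,0,0,0,0]]]'
```

```text
clock: 6.58
tool_pos: [0.5544, 0.0464, 0.0487]
eef_rot: [0.82, 0.573, -0.005, 0.001]
contact_force: [-6.0, -7.8, 9.0]
opening: 0.178
finger_force: 12.0
clock: 6.95
tool_pos: [0.5564, 0.0517, 0.0488]
eef_rot: [0.82, 0.573, -0.005, 0.001]
contact_force: [-5.9, -7.4, 9.6]
opening: 0.18
finger_force: 12.0
```

```bash
python3 -m jog '[[[0.003,0,0,0,0,0],[0.002,0,0,0,0,0],[0,0,0,0,0,0]]]'; python3 -m jog '[[[0.003,0,0,0,0,0],[0.002,0,0,0,0,0],[0,0,0,0,0,0]]]'
```

```text
clock: 7.32
tool_pos: [0.558, 0.0561, 0.0487]
eef_rot: [0.82, 0.573, -0.006, 0.001]
contact_force: [-6.3, -8.1, 10.5]
opening: 0.182
finger_force: 12.0
clock: 7.7
tool_pos: [0.5592, 0.0595, 0.0486]
eef_rot: [0.82, 0.572, -0.007, 0.002]
contact_force: [-7.2, -9.7, 9.8]
opening: 0.183
finger_force: 12.0
```

```bash
python3 -m jog '[[[0.003,0,0,0,0,0],[0.002,0,0,0,0,0],[0,0,0,0,0,0]]]'; python3 -m jog '[[[0.003,0,0,0,0,0],[0.002,0,0,0,0,0],[0,0,0,0,0,0]]]'
```

```text
clock: 8.07
tool_pos: [0.5602, 0.0621, 0.048]
eef_rot: [0.82, 0.572, -0.008, 0.002]
contact_force: [-6.8, -12.1, 7.2]
opening: 0.182
finger_force: 12.0
clock: 8.45
tool_pos: [0.5616, 0.0661, 0.0475]
eef_rot: [0.82, 0.572, -0.009, 0.003]
contact_force: [-6.3, -14.5, 2.6]
opening: 0.177
finger_force: 12.0
```

Run:
```python
from plant import *
from h import *
d=snapshot("scene");pickle.dump(d,open("scene2.pkl","wb"))
cv2.imwrite("pics/s2.png",cv2.resize(d["frame"][180:310,255:455,::-1],None,fx=4,fy=4,interpolation=cv2.INTER_CUBIC))
```

```text
(no output)
```

View pics/s2.png

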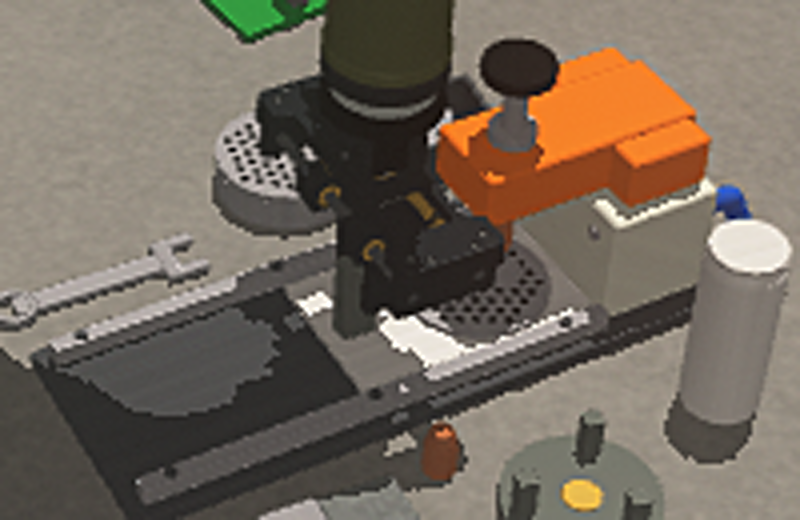

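The carrier's rear edge is now at (283,290)–(355,390), and the disc is under the arm next to the electrode. I check the travel numerically.

Run:
```python
from h import *
s=pickle.load(open("scene2.pkl","rb"));y=np.array([.342,.940]);
N=(onz(s,*S(50,347),.026)+onz(s,*S(142,488),.026))[:2]/2
for p in((283,290),(355,390),(162,328),(233,438)):
    a=onz(s,*S(*p),.020);print(p,a,"y_w",(a[:2]-N)@y-.19)
```

```text
(283, 290) [0.50389588 0.05350058 0.02      ] y_w -0.032246591196315566
(355, 390) [0.59662307 0.01646229 0.02      ] y_w -0.03534989087773183
(162, 328) [ 0.47067017 -0.02533089  0.02      ] y_w -0.11771137071596934
(233, 438) [ 0.56840832 -0.06453016  0.02      ] y_w -0.12113224215506327
```

```bash
python3 -m jog '[[[0,0,0,0,0,0],[0.002,0,0,0,0,0],[0.002,0,0,0,0,0],[0,0,0,0,0,0]]]' 0 30;  python3 -m jog '[[[0.003,0,0,0,0,0],[0,0,0,0,0,0]]]'
```

```text
clock: 9.0
tool_pos: [0.5616, 0.0661, 0.0475]
eef_rot: [0.821, 0.571, -0.012, 0.004]
contact_force: [-9.2, -19.4, 6.8]
opening: 0.178
finger_force: 30.0
clock: 9.25
tool_pos: [0.5616, 0.0661, 0.0474]
eef_rot: [0.821, 0.57, -0.014, 0.005]
contact_force: [-11.2, -23.1, 9.8]
opening: 0.182
finger_force: 30.0
```

It is home: the TCP stalls with the force at 25 N. I open the fingers, then lift straight up.

```bash
python3 -m jog '[[[0,0,0,0,0,0],[0,0,0,0,0,0],[0,0,0,0,0,0],[0,0,0,0,0,0]]]' 0.06;  python3 -m jog '[[[0,0,-0.04,0,0,0],[0,0,-0.04,0,0,0],[0,0,-0.04,0,0,0],[0,0,-0.04,0,0,0],[0,0,-0.04,0,0,0],[0,0,0,0,0,0],[0,0,0,0,0,0]]]' 0 10
python3 -m jog '[[[-0.05,0,0,0,0,0],[-0.05,0,0,0,0,0],[-0.05,0,0,0,0,0],[0,0,0,0,0,0]]]'
python3 - <<'E'
from plant import *
from h import *
for n in("top","scene"):
    d=snapshot(n);pickle.dump(d,open(n+"3.pkl","wb"))
    x,y=(190,155) if n=="top" else(255,180)
    cv2.imwrite(f"pics/{n}3.png",cv2.resize(d["frame"][y:y+130,x:x+200,::-1],None,fx=4,fy=4,interpolation=cv2.INTER_CUBIC))
a,b=[cv2.imread(f"pics/{n}3.png") for n in("top","scene")]
cv2.imwrite("pics/b3.png",np.hstack([a[:,:400],b[:,300:700]]))
E
```

```text
clock: 9.75
tool_pos: [0.5693, 0.0834, 0.0488]
eef_rot: [0.819, 0.574, 0.0, -0.0]
contact_force: [0.3, 0.1, -1.0]
opening: 0.606
finger_force: 0.0
clock: 10.62
tool_pos: [0.5684, 0.0824, 0.2482]
eef_rot: [0.819, 0.574, -0.0, -0.0]
contact_force: [1.0, -0.3, 0.0]
opening: 0.01
finger_force: 0.0
clock: 11.12
tool_pos: [0.515, -0.0636, 0.2469]
eef_rot: [0.821, 0.571, -0.003, -0.0]
contact_force: [-0.1, 0.9, -0.2]
opening: 0.005
finger_force: 0.0
```

View pics/b3.png

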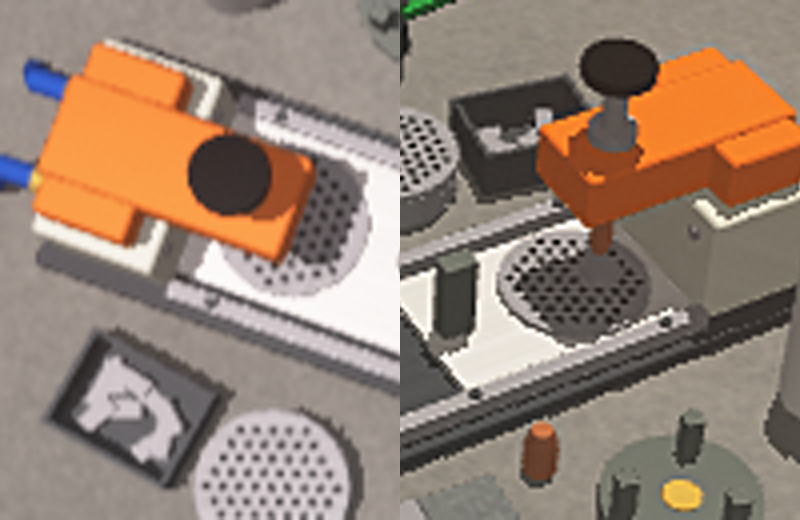

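The carrier is home: the boss, scene crop about (504,262), is under the electrode, the post top is at scene crop (355,258), and the knob is at (230,175) in the top crop and (519,67) in the scene crop.

Run:
```python
from h import *
s=pickle.load(open("scene3.pkl","rb"));t=pickle.load(open("top3.pkl","rb"));y=np.array([.342,.940,0])
p=onz(s,*S(355,258),.08);print("post",p,"->knob",p+.11*y)
b=onz(s,*S(504,265),.03);print("boss",b)
print(onz(t,*T(230,175),.195),onz(s,*S(519,67),.195))
for n,d,c in(("t",t,T),("s",s,S)):
  for q in([.594,.1614,.195],[.599,.156,.195],[.597,.159,.195],[.597,.159,.187]): print(n,q,proj(d,q),"crop target",c(230,175) if n=="t" else c(519,67))
# dark mask of knob
for n,d,(x0,x1,y0,y1) in(("t",t,(230,262,185,212)),("s",s,(370,400,185,207))):
    g=d["frame"][y0:y1,x0:x1].max(2);m=(g<70).astype(np.uint8)
    k,l,st,c=cv2.connectedComponentsWithStats(m);i=1+np.argmax(st[1:,4]);print(n,st[i],c[i]+[x0,y0])
```

```text
post [0.55896662 0.05735313 0.08      ] ->knob [0.59658662 0.16075313 0.08      ]
boss [0.60087783 0.16118522 0.03      ]
[0.59379365 0.16143353 0.195     ] [0.59923408 0.15586087 0.195     ]
t [0.594, 0.1614, 0.195] [247.14053846 198.28485212] crop target (247.125, 198.375)
t [0.599, 0.156, 0.195] [249.53934932 196.10351254] crop target (247.125, 198.375)
t [0.597, 0.159, 0.195] [248.20964325 196.97545373] crop target (247.125, 198.375)
t [0.597, 0.159, 0.187] [248.63405119 197.53778663] crop target (247.125, 198.375)
s [0.594, 0.1614, 0.195] [384.02781645 194.45157192] crop target (384.375, 196.375)
s [0.599, 0.156, 0.195] [384.33215489 196.30879833] crop target (384.375, 196.375)
s [0.597, 0.159, 0.195] [384.4205599  195.40856486] crop target (384.375, 196.375)
s [0.597, 0.159, 0.187] [384.13404645 198.02843973] crop target (384.375, 196.375)
t [  7   4  21  19 308] [246.95454545 198.2012987 ]
s [  5   5  20  15 229] [384.22707424 196.66812227]
```

```bash
python3 -m jog '[[[0.048,0,0,0,0,0],[0.048,0,0,0,0,0],[0.048,0,0,0,0,0],[0.048,0,0,0,0,0],[0.04,0,0,0,0,0],[0,0,0,0,0,0],[0,0,0,0,0,0],[0,0,0,0,0,0]]]'
```

```text
clock: 12.22
tool_pos: [0.5966, 0.1583, 0.2484]
eef_rot: [0.819, 0.573, -0.001, 0.0]
contact_force: [0.6, 0.2, 0.0]
opening: 0.004
finger_force: 0.0
```

```bash
python3 -m jog '[[[0.002,0,0.02,0,0,0],[0,0,0.02,0,0,0],[0,0,0.007,0,0,0],[0,0,0,0,0,0],[0,0,0,0,0,0]]]'; python3 -m jog '[[[0,0,0.003,0,0,0],[0,0,0.003,0,0,0],[0,0,0.003,0,0,0],[0,0,0,0,0,0]]]'; python3 -m jog '[[[0,0,0.003,0,0,0],[0,0,0.003,0,0,0],[0,0,0.003,0,0,0],[0,0,0,0,0,0]]]'
```

```text
clock: 12.85
tool_pos: [0.5981, 0.1614, 0.2026]
eef_rot: [0.819, 0.574, 0.001, 0.0]
contact_force: [0.0, -0.0, -0.5]
opening: 0.006
finger_force: 0.0
clock: 13.35
tool_pos: [0.5977, 0.1615, 0.1929]
eef_rot: [0.819, 0.574, 0.0, 0.0]
contact_force: [-1.0, -0.5, 2.9]
opening: 0.005
finger_force: 1.9
clock: 13.85
tool_pos: [0.5978, 0.1616, 0.1841]
eef_rot: [0.819, 0.574, 0.0, 0.0]
contact_force: [-1.1, -1.0, 8.6]
opening: 0.003
finger_force: 4.3
```

```bash
python3 -m jog '[[[0,0,0.003,0,0,0],[0,0,0.003,0,0,0],[0,0,0.003,0,0,0],[0,0,0,0,0,0],[0,0,0,0,0,0]]]'
```

```text
clock: 14.48
tool_pos: [0.5978, 0.1616, 0.176]
eef_rot: [0.819, 0.574, 0.0, 0.0]
contact_force: [-3.8, -0.5, 13.4]
opening: 0.008
finger_force: 6.7
```

```bash
python3 -m jog '[[[0,0,0.001,0,0,0],[0,0,0,0,0,0],[0,0,0,0,0,0],[0,0,0,0,0,0],[0,0,0,0,0,0],[0,0,0,0,0,0]]]'
python3 - <<'E'
from plant import *
from h import *
d=snapshot("scene")
cv2.imwrite("pics/s4.png",cv2.resize(d["frame"][180:310,255:455,::-1],None,fx=4,fy=4,interpolation=cv2.INTER_CUBIC))
E
```

```text
clock: 15.22
tool_pos: [0.5977, 0.1615, 0.1751]
eef_rot: [0.819, 0.574, 0.0, 0.0]
contact_force: [-4.0, -1.0, 14.0]
opening: 0.008
finger_force: 7.0
```

View pics/s4.png

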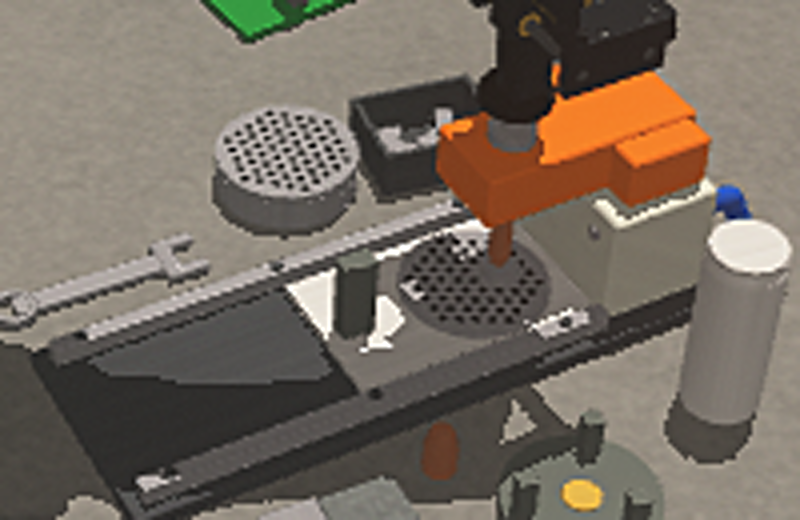

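The fingers hold the knob 20 mm down with 14 N, the electrode is on the boss at (500,260), and the carrier is home.

```bash
python3 -c "
from plant import *
print(finish_job())"
```

```text
the job is handed in; nothing more can be done
None
```

I slid the carrier home against the stop and handed the job in at about 15 s with the arm holding the knob 20 mm down at 14 N and the electrode on the boss; `finish_job()` gave no verdict.

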